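# Sweep the lids through the gate into the slot

### The job

Without picking anything up, sweep the three loose lids across the sorting stand with the fingertips, one at a time, through the narrow gate so that each drops into the slot behind it: the blue lid first, then the yellow one, then the red one. Leave the pots, the tub and the spatula where they are.

Things in the scene. Friction and masses are not known exactly. Their poses are not given: they have to be found in the camera images.
- stand: Fixed plywood stand with flat light-grey deck 80 mm above the table. Origin on the table, z up, x = sweeping direction to the gate. Deck spans x -155 to 85, y -130 to 130 mm, rimless on three sides. Along x = 85 mm runs a brown fence, 6 mm thick, 22 mm high, with one gap, the gate; from its edges two 45-degree pieces of the same height flare back over the deck about 24 mm, as a funnel.
- gate (a point): Middle of the gate, on deck level at the deck's edge (stand frame 85, 0, 80 mm). The gate is 54 mm wide, so one lid at a time passes. The deck ends right at the near face of the fence: a lid pushed until its middle is past the gate tips over the edge and falls into the slot.
- slot (a point): Middle of the slot's floor (stand frame 122.5, 0, 6 mm). The slot is an open-topped white-floored pocket 75 mm long in x and 54 mm wide, 74 mm deep below the deck, with 6 mm walls that rise 22 mm above deck level.
- lid_blue_center (a point): Centre of the loose blue plastic screw lid: a disc 40 mm across and 14 mm thick, 13 to 24 g, lying flat on the deck (its centre 7 mm above the deck). It slides when pushed.
- lid_yellow_center (a point): Centre of the loose yellow plastic screw lid: a disc 40 mm across and 14 mm thick, 13 to 24 g, lying flat on the deck (its centre 7 mm above the deck). It slides when pushed.
- lid_red_center (a point): Centre of the loose red plastic screw lid: a disc 40 mm across and 14 mm thick, 13 to 24 g, lying flat on the deck (its centre 7 mm above the deck). It slides when pushed.
- pot_green_center (a point): Centre (half-way up) of a bystander to be left alone: green sample pot with white cap, 42 mm across, 45 mm tall, standing on a rear corner of the deck.
- pot_brown_center (a point): Centre (half-way up) of a bystander to be left alone: brown sample pot with white cap, 42 mm across, 45 mm tall, standing on the other rear corner of the deck.
- pot_grey_center (a point): Centre (half-way up) of a bystander to be left alone: grey sample pot with white cap, 42 mm across, 45 mm tall, standing on the table beside the stand.
- pot_white_center (a point): Centre (half-way up) of a bystander to be left alone: white pot with black cap, 56 mm across, 60 mm tall, standing on the table beside the stand.
- tub_ochre_center (a point): Centre (half-way up) of a bystander to be left alone: wood-coloured tub with white cap, 90 mm across, 100 mm tall, standing on the table.
- spatula: Bystander to be left alone: a spatula 200 mm long lying on the table along its x axis; origin at the middle of its underside.

How it is judged:
By the outcome, as a careful person would: the job done as asked, in the order asked, and still so for the second after the job is handed in, with the robot touching nothing.
It also fails if it takes over 64 s, if anything falls off the work surface, if the arm or the gripper's body presses on something with over 40 N, if the wrist force passes 120 N, or if a joint passes its speed limit or range.

### The arm

A 6-joint arm with a two-finger parallel gripper is mounted at the origin on the work surface. World frame = base frame: x ahead of the robot, y to its left, z up, the work surface at z = 0. Lengths are in m, angles in degrees, forces in N, time in s.
With the tool pointing down it reaches from about 0.25 to 0.725 m from the base axis. Payload 9.7 kg.
Tool frame: the origin (TCP) lies at the very end of the fingers, on their centre line; the grasp point (between the pads) lies 19 mm behind it; z points along the fingers, y is the direction in which the jaws open and shut (so a half turn about z gives the same grasp; the last joint's range is limited). The gripper opens to 85 mm and grips with 20 to 120 N. Pads are 22 mm wide; open, the fingers measure 114 mm over their backs; the gripper's body (76 mm by 85 mm) begins 54 mm behind the grasp point. The pads swing forward as they close: fully open they stand 13 mm farther back than shut.
Start: joints at [67.38, 4.979, 10.078, 95.1, 0, 90], TCP at [0.212, 0.508, 0.231] pointing down, gripper open.
Joint ranges: [-179.16, 179.16], [-48.56, 103.87], [-65.8, 70.77], [-126.05, 130.52], [-82.76, 87.17], [-180, 180]. Speed limits (degrees/s): [127.2, 127.2, 147.25, 180, 180, 180].

### API

Orientations are given as [roll, pitch, yaw] about the fixed x, y, z axes, in that order (R = Rz(yaw) Ry(pitch) Rx(roll)).
In Python, from workcell import bot gives the robot as it stands.
- The arm moves only by the shell command python3 -m pendant 'ROWS' [FORCE]. ROWS is JSON, a list that holds one entry, the list of rows, each a list of 7 numbers: the shift along the tool's x, y, z in cm, then the turn, a rotation vector about the tool's x, y, z in rad, then the opening in per cent of the stroke, from 0 (shut) to 100 (fully open). In form: [[[dx, dy, dz, ax, ay, az, gripper], ...]]. A call has 1 to 5 rows; each row shifts and turns the pose as measured when the row begins, along the tool's axes as they then stand; what a row does not reach is not made up. A row lasts 1/12 s, in which the tool goes at most 41.7 mm and 7.16 degrees, less where a joint would pass 70% of its speed; a pose out of reach is approached as far as the arm can. A call with a gripper value outside its range is refused whole. The fingers move at their own pace and stop on an object; FORCE is the grip in N (left out, the last holds). Time passes only in rows, so rows that do not move let the fingers close. It gives the time, the measured TCP pose, the force and the opening at its end, in the units of the state.
- bot.get_obs(): the state, without advancing time (a new reading comes with each control period).
- bot.camera(name): name is "scene" or "top" or "wrist"; returns the picture (400x640x3 uint8, red, green, blue); there is no depth.
- bot.get_calibration(name): a dict with "intrinsics" (3x3 intrinsics, pixels), "pose" (4x4, takes a point from camera to world coordinates); the wrist camera has in their place "T_tool_cam" (4x4, takes a point from camera to tool coordinates, whose origin is the TCP and whose axes are the flange's). Camera axes: x right, y down, z forward; pixel columns grow to the right and rows downward; lengths in m; the calibration is good to about 2 mm. A picture is of the moment at which its call begins: read the wrist's pose just before it. get_calibration takes no time and is no camera call.
- bot.job_done(): hands the job in, once; it reports no verdict.
Trained networks look in the newest picture that a camera, given by its name, has taken for a name from the list of things; names that differ only in an ending like _2 or _b are one class to them, and where a whole thing is asked for, a point or a joint stands for the part that bears it (a point fixed in the world has none). Each returns a list of dicts, best first, with "confidence" (0 to 1); they miss things now and then, are a little off and sometimes report something else, mostly with a low value. They report only what shows in the picture. A call takes as long as a camera call.
- bot.masks_of(camera, thing): "pixels" (400x640 bool, what is visible of it) and "extent" ([left, top, right, bottom] in pixels, round what is visible of it).
- bot.mark_of(camera, thing): "uv" ([column, row] in pixels: a listed point, or the origin of a listed thing).
The state is a dict: "time": time; "q": joint angles; "qd": joint speeds; "joint_efforts": joint torques, N m; "ee_pos": TCP position; "tcp_rot": TCP orientation; "wrist_force": force on the tool from outside, world axes, zero at the start; "torque": the same for the moment, N m; "opening": finger opening in m.
Only numpy, scipy, OpenCV 4.12 (cv2) and the standard library are available. Lean on these libraries where they do the work, as an engineer would, in place of code of your own. Each camera call takes 0.05 s, during which the arm holds its last target. There are 200 camera calls.

## Working session

There is one attempt and no reset: what is moved stays moved. The work goes in short steps, Python scripts to look and compute and a shell command to move; the robot and the scene stay as the last step left them, time stands still between calls to the robot, and variables do not carry over. Pictures are saved under pics/ and viewed, about 8 in all and at most 12, crops included, and the job is handed in when it is done.

```bash
mkdir -p pics; ls; cat > h.py <<'E'
import numpy as np, cv2
from workcell import bot
from scipy.spatial.transform import Rotation as R
def toplane(cam,uv,z):
    c=bot.get_calibration(cam);K=np.array(c["intrinsics"]);T=np.array(c["pose"])
    d=T[:3,:3]@np.linalg.solve(K,[uv[0],uv[1],1]);o=T[:3,3]
    return o+d*(z-o[2])/d[2]
def snap(cam,name):
    im=bot.camera(cam);cv2.imwrite(f"pics/{name}.png",im[:,:,::-1]);return im
E
python3 - <<'E'
from h import *
for cam in("top","scene"):
    snap(cam,cam+"0")
    for n,z in dict(stand=0,gate=.08,slot=.006,lid_blue_center=.087,lid_yellow_center=.087,lid_red_center=.087,pot_green_center=.1025,pot_brown_center=.1025,pot_grey_center=.0225,pot_white_center=.03,tub_ochre_center=.05,spatula=0).items():
        for r in bot.mark_of(cam,n)[:2]:
            print(cam,n,round(r["confidence"],2),np.round(r["uv"]),toplane(cam,r["uv"],z).round(4))
o=bot.get_obs();print(o["time"],o["ee_pos"],o["tcp_rot"],o["opening"])
E
```

```text
pics
top stand 0.7 [311. 222.] [0.5496 0.0062 0.    ]
top stand 0.7 [261. 209.] [0.5908 0.1393 0.    ]
top gate 0.77 [276. 209.] [0.5714 0.088  0.08  ]
top slot 0.73 [260. 210.] [0.587  0.1394 0.006 ]
top slot 0.72 [337. 229.] [ 0.5238 -0.0596  0.006 ]
top lid_blue_center 0.75 [336. 226.] [ 0.5197 -0.0546  0.087 ]
top lid_red_center 0.7 [321. 187.] [ 0.6202 -0.0247  0.087 ]
top pot_green_center 0.73 [370. 188.] [ 0.6061 -0.1422  0.1025]
top pot_brown_center 0.61 [349. 269.] [ 0.4178 -0.0777  0.1025]
top pot_grey_center 0.68 [288. 141.] [0.7697 0.0571 0.0225]
top pot_grey_center 0.54 [324. 189.] [ 0.6317 -0.0315  0.0225]
top pot_white_center 0.98 [338. 148.] [ 0.741  -0.0777  0.03  ]
top tub_ochre_center 0.68 [486. 233.] [ 0.4869 -0.431   0.05  ]
top spatula 0.64 [172. 209.] [0.6048 0.3748 0.    ]
scene stand 0.93 [310. 204.] [0.5543 0.0086 0.    ]
scene stand 0.53 [284. 193.] [ 0.4705 -0.0087  0.    ]
scene gate 0.72 [335. 172.] [0.5768 0.0931 0.08  ]
scene slot 0.8 [344. 182.] [0.5884 0.1266 0.006 ]
scene slot 0.64 [348. 253.] [ 0.7369 -0.0547  0.006 ]
scene lid_blue_center 0.69 [285. 190.] [ 0.5111 -0.0434  0.087 ]
scene lid_blue_center 0.37 [347. 252.] [ 0.7556 -0.0925  0.087 ]
scene lid_yellow_center 0.73 [293. 171.] [0.4855 0.0198 0.087 ]
scene lid_yellow_center 0.39 [334. 173.] [0.58   0.0834 0.087 ]
scene lid_red_center 0.58 [321. 208.] [ 0.6216 -0.0278  0.087 ]
scene pot_green_center 0.62 [290. 233.] [ 0.6144 -0.1446  0.1025]
scene pot_brown_center 0.17 [176. 291.] [ 0.5062 -0.4259  0.1025]
scene pot_grey_center 0.48 [383. 228.] [0.7706 0.0563 0.0225]
scene pot_grey_center 0.44 [288. 233.] [ 0.5778 -0.1137  0.0225]
scene pot_white_center 0.68 [346. 255.] [ 0.7423 -0.0731  0.03  ]
scene spatula 0.79 [388. 136.] [0.5878 0.3621 0.    ]
1.3 [0.2115384  0.50770561 0.23129278] [ 1.79997572e+02 -8.21524112e-04  1.57382047e+02] 0.08542752476032313
```

View pics/top0.png

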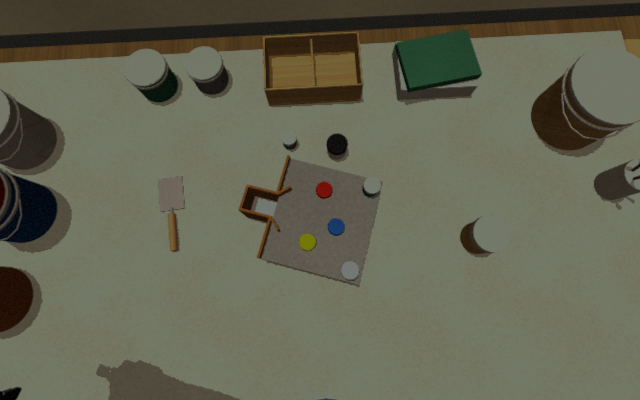

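View pics/scene0.png

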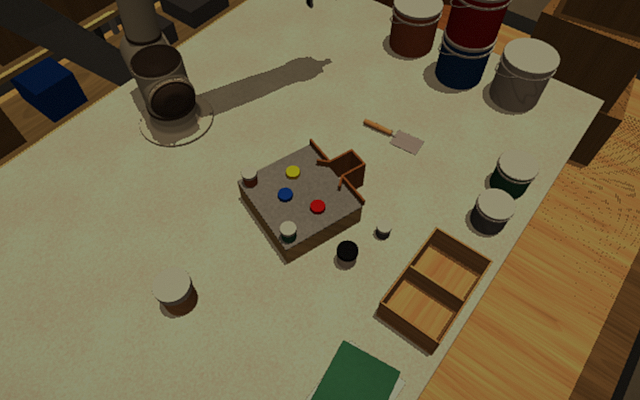

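```bash
cat >> h.py <<'E'
def fit(ps,pw):
    ps,pw=np.array(ps)[:,:2],np.array(pw)[:,:2];a,b=ps-ps.mean(0),pw-pw.mean(0)
    t=np.arctan2((a[:,0]*b[:,1]-a[:,1]*b[:,0]).sum(),(a*b).sum())
    c,s=np.cos(t),np.sin(t);M=np.array([[c,-s],[s,c]]);return t,M,pw.mean(0)-M@ps.mean(0)
E
python3 - <<'E'
from h import *
c=bot.get_calibration("wrist");print(np.round(c["T_tool_cam"],3),np.round(c["intrinsics"]))
# deck corners seen in top picture, coarse
t,M,o=fit([(0,0),(.085,0),(.1225,0)]*1,[(.552,.0074),(.574,.0905),(.5877,.133)])
print(np.degrees(t),o)
for n,p in dict(blue=(.5155,-.049),yellow=(.4855,.0198),red=(.621,-.026),yel_top=toplane("top",(308,242),.087)[:2],green=(.61,-.143),brown=(.418,-.078)).items(): print(n,(M.T@(np.array(p)-o)).round(3))
E
python3 -m pendant '[[[0,0,0,0,0,0.12,25],[0,0,0,0,0,0.12,25],[0,0,0,0,0,0.12,25],[0,0,0,0,0,0.12,25],[0,0,0,0,0,0.12,25]]]'
python3 -m pendant '[[[0,0,0,0,0,0.12,25],[0,0,0,0,0,0.12,25],[0,0,0,0,0,0.12,25],[0,0,0,0,0,0.12,25],[0,0,0,0,0,0.12,25]]]'
```

```text
[[ 0.    -0.963 -0.27   0.068]
 [ 1.     0.    -0.001 -0.001]
 [ 0.001 -0.27   0.963 -0.143]
 [ 0.     0.     0.     1.   ]] [[303.   0. 316.]
 [  0. 303. 198.]
 [  0.   0.   1.]]
74.30276684654862 [0.55252002 0.01037958]
blue [-0.067  0.02 ]
yellow [-0.009  0.067]
red [-0.016 -0.076]
yel_top [-0.014  0.065]
green [-0.132 -0.097]
brown [-0.121  0.106]
time: 1.72
ee_pos: [0.2115, 0.5077, 0.2313]
tcp_rot: [-180.0, -0.0, 121.9]
wrist_force: [0.8, -0.3, -0.9]
opening: 0.0257
time: 2.13
ee_pos: [0.2115, 0.5077, 0.2313]
tcp_rot: [-180.0, 0.0, 86.1]
wrist_force: [0.0, -0.6, -0.4]
opening: 0.0211
```

```bash
python3 -m pendant '[[[0,0,-1,0,0,0.103,30],[0,0,-1,0,0,0.103,30],[-2.7,3.0,0,0,0,0,30],[-2.7,3.0,0,0,0,0,30],[-2.7,3.0,0,0,0,0,30]]]' | tail -4
python3 -m pendant '[[[-2.7,3.0,0,0,0,0,30],[-2.7,3.0,0,0,0,0,30],[-2.7,3.0,0,0,0,0,30],[-2.7,3.0,0,0,0,0,30],[-2.7,3.0,0,0,0,0,30]]]'|tail -4
python3 -m pendant '[[[-2.7,3.0,0,0,0,0,30],[-2.7,3.0,0,0,0,0,30],[-2.7,3.0,0,0,0,0,30],[-2.7,3.0,0,0,0,0,30],[-2.7,3.0,0,0,0,0,30]]]'
python3 -m pendant '[[[-2.7,3.0,0,0,0,0,30],[-2.7,3.0,0,0,0,0,30],[0,0,0,0,0,0,30]]]'
cat >> h.py <<'E'
def wrist(uv,z,o=None):
    o=o or bot.get_obs();c=bot.get_calibration("wrist");T=np.eye(4)
    T[:3,:3]=R.from_euler("xyz",o["tcp_rot"],degrees=True).as_matrix();T[:3,3]=o["ee_pos"];T=T@np.array(c["T_tool_cam"])
    d=T[:3,:3]@np.linalg.solve(np.array(c["intrinsics"]),[uv[0],uv[1],1]);p=T[:3,3]
    return p+d*(z-p[2])/d[2]
E
python3 - <<'E'
from h import *
o=bot.get_obs();snap("wrist","w0")
for n,z in dict(stand=0,gate=.08,slot=.006,lid_blue_center=.087,lid_yellow_center=.087,lid_red_center=.087,pot_green_center=.1025,pot_brown_center=.1025).items():
    for r in bot.mark_of("wrist",n)[:2]: print(n,round(r["confidence"],2),np.round(r["uv"]),wrist(r["uv"],z,o).round(4))
    if "lid" in n:
        for r in bot.masks_of("wrist",n)[:2]:
            v,u=np.nonzero(r["pixels"]);print("  mask",round(r["confidence"],2),len(u),wrist((u.mean(),v.mean()),.092,o).round(4))
E
```

```text
ee_pos: [0.2728, 0.4063, 0.2493]
tcp_rot: [-179.9, 0.2, 73.5]
wrist_force: [2.3, 0.1, 0.1]
opening: 0.0257
ee_pos: [0.3802, 0.2272, 0.2499]
tcp_rot: [180.0, 0.1, 73.7]
wrist_force: [0.5, 0.7, 0.1]
opening: 0.0258
time: 3.38
ee_pos: [0.4876, 0.0483, 0.2516]
tcp_rot: [179.8, -0.1, 73.7]
wrist_force: [-0.8, 1.1, 0.2]
opening: 0.0257
time: 3.63
ee_pos: [0.5327, -0.0283, 0.2509]
tcp_rot: [179.7, -0.0, 73.4]
wrist_force: [1.2, -0.1, -0.8]
opening: 0.0258
stand 0.71 [324. 134.] [0.5557 0.0072 0.    ]
gate 0.7 [329.  49.] [0.5806 0.088  0.08  ]
slot 0.72 [324.  23.] [0.5903 0.1278 0.006 ]
lid_blue_center 0.97 [314. 204.] [ 0.5244 -0.053   0.087 ]
lid_blue_center 0.38 [322. 133.] [0.5525 0.0153 0.087 ]
  mask 0.91 1230 [ 0.5201 -0.054   0.092 ]
lid_yellow_center 0.64 [258. 151.] [0.4864 0.0172 0.087 ]
  mask 0.91 1389 [0.4882 0.0161 0.092 ]
lid_red_center 0.76 [394. 160.] [ 0.616  -0.0309  0.087 ]
  mask 0.94 1387 [ 0.6123 -0.0311  0.092 ]
pot_green_center 0.74 [415. 266.] [ 0.6089 -0.1459  0.1025]
pot_brown_center 0.73 [221. 258.] [ 0.414  -0.0766  0.1025]
```

View pics/w0.png

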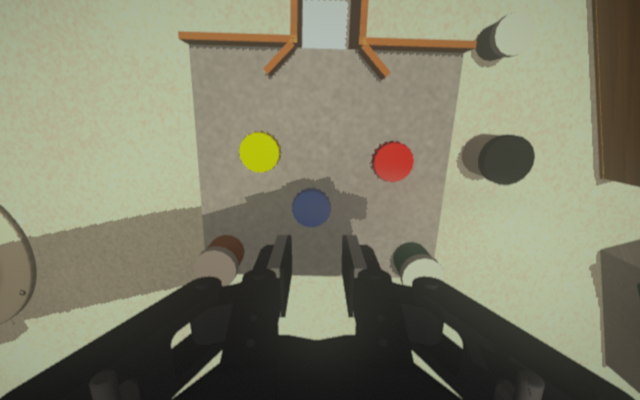

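```bash
cat >> h.py <<'E'
def stand(p): return M.T@(np.array(p)[:2]-O)
E
python3 - <<'E'
import h
from h import *
P=[(191,49),(463,52),(205,274),(437,273)];S=[(.085,.13),(.085,-.13),(-.155,.13),(-.155,-.13)]
W=[wrist(p,.08) for p in P]
t,M,o=fit(S,W);print(np.degrees(t),o);print([(M.T@(w[:2]-o)).round(4) for w in W])
for n,p in dict(gateL=wrist((298,47),.08),gateR=wrist((362,48),.08),gate=(.5806,.088),slot=(.5903,.1278),stand=(.5557,.0072),blue=(.521,-.0537),yellow=(.488,.0165),red=(.613,-.031),green=(.609,-.146),brown=(.414,-.0766),tcp=bot.get_obs()["ee_pos"]).items(): print(n,(M.T@(np.array(p)[:2]-o)).round(4))
E
```

```text
73.10146475854577 [0.55119414 0.01401823]
[array([0.0833, 0.1285]), array([ 0.0838, -0.1307]), array([-0.1554,  0.1361]), array([-0.1518, -0.1338])]
gateL [0.0863 0.0269]
gateR [ 0.0861 -0.034 ]
gate [ 0.0793 -0.0066]
slot [ 0.1202 -0.0043]
stand [-0.0052 -0.0063]
blue [-0.0736  0.0092]
yellow [-0.016   0.0612]
red [-0.0251 -0.0722]
green [-0.1363 -0.1018]
brown [-0.1266  0.1049]
tcp [-0.0411  0.0093]
```

```bash
python3 -m pendant '[[[-3.4,-0.2,0,0,0,0,22],[-3.4,-0.2,0,0,0,0,22],[0,0,3,0,0,0,22],[0,0,4,0,0,0,22],[0,0,4,0,0,0,22]]]' 
python3 -m pendant '[[[0,0,2,0,0,0,22],[0,0,0,0,0,0,22]]]' 
python3 - <<'E'
from h import *
o=bot.get_obs();snap("wrist","w1")
for n,z in dict(gate=.08,lid_blue_center=.087).items():
    for r in bot.mark_of("wrist",n)[:1]: print(n,round(r["confidence"],2),np.round(r["uv"]),wrist(r["uv"],z,o).round(4))
E
```

```text
time: 4.65
ee_pos: [0.5117, -0.0884, 0.1482]
tcp_rot: [178.8, -0.2, 74.0]
wrist_force: [0.6, -1.0, 0.7]
opening: 0.0188
time: 4.82
ee_pos: [0.5085, -0.0881, 0.1199]
tcp_rot: [179.3, -0.2, 73.9]
wrist_force: [-0.2, -0.6, -0.1]
opening: 0.0188
lid_blue_center 0.83 [320. 170.] [ 0.5209 -0.0552  0.087 ]
```

View pics/w1.png

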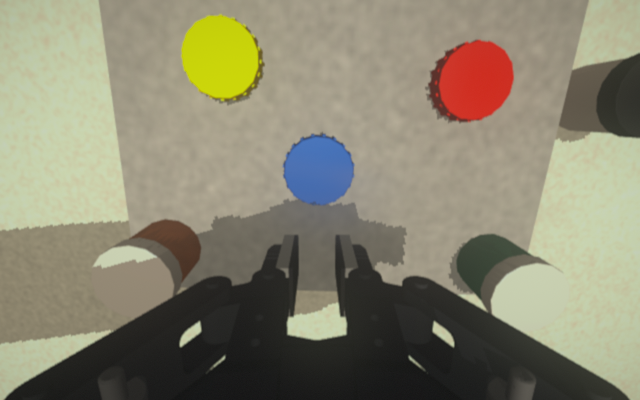

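```bash
python3 -m pendant '[[[-0.6,0.2,1.5,0,0,0,22],[0,0,1.4,0,0,0,22],[0,0,0.6,0,0,0,22],[0,0,0,0,0,0,22]]]'
python3 - <<'E'
from h import *
O=np.array([.5535,.0125]);t=np.radians(73.6);x=np.array([np.cos(t),np.sin(t)]);y=np.array([-x[1],x[0]])
o=bot.get_obs();p=np.array(o["ee_pos"])[:2]-O;print(p@x,p@y,o["ee_pos"])
E
```

```text
time: 5.3
ee_pos: [0.5163, -0.0948, 0.0971]
tcp_rot: [178.2, -0.3, 74.0]
wrist_force: [0.0, -0.4, 0.3]
opening: 0.0188
-0.11340586016629801 0.0053978007525676665 [ 0.51630264 -0.0947678   0.09714322]
```

```bash
cat > st.py <<'E'
from h import *
O=np.array([.5535,.0125]);t=np.radians(73.6);x=np.array([np.cos(t),np.sin(t)]);y=np.array([-x[1],x[0]])
def S(p): p=np.array(p)[:2]-O; return np.array([p@x,p@y]).round(4)
if __name__=="__main__":
    o=bot.get_obs();print(round(o["time"],2),"stand",S(o["ee_pos"]),"z",round(o["ee_pos"][2],4),np.round(o["tcp_rot"],1),np.round(o["wrist_force"],1))
E
for i in 1; do python3 -m pendant '[[[0,0,0,0.03,0.005,0,22]]]' >/dev/null; python3 st.py; done
python3 -m pendant '[[[0,0,0,0,0,0,22]]]' >/dev/null; python3 st.py
python3 -m pendant '[[[0,0,0,0,0,0,22]]]' >/dev/null; python3 st.py
```

```text
5.38 stand [-0.113   0.0055] z 0.0983 [179.9  -0.6  74.1] [ 0.3 -0.5  0.3]
5.47 stand [-0.1128  0.005 ] z 0.0989 [179.9  -0.6  74.1] [ 0.1  0.5 -0.2]
5.55 stand [-0.1126  0.0045] z 0.0997 [179.8  -0.6  74.1] [ 0.2 -0.3  0.3]
```

```bash
python3 -m pendant '[[[0,-0.5,0.8,0,0,0,22],[0,-0.3,0.7,0,0,0,22]]]' >/dev/null; python3 st.py
python3 -m pendant '[[[0,-0.05,0.1,0,0,0,22]]]' >/dev/null; python3 st.py
```

```text
5.72 stand [-0.1122  0.0113] z 0.086 [179.6  -0.6  74.1] [-1.   0.2 -0.2]
5.8 stand [-0.1122  0.0129] z 0.0838 [179.6  -0.6  74.1] [-0.2 -0.3  0.3]
```

```bash
python3 -m pendant '[[[1,0,0,0,0.002,0,22],[1,0,0.05,0,0.002,0,22],[1,0,0.05,0,0.002,0,22]]]' >/dev/null; python3 st.py
python3 -m pendant '[[[1,0,0.05,0,0.002,0,22],[1,0,0.05,0,0.002,0,22],[1,0,0.05,0,0.002,0,22]]]' >/dev/null; python3 st.py
python3 - <<'E'
from st import *
o=bot.get_obs();snap("wrist","w2")
for n,z in dict(gate=.08,slot=.006,lid_blue_center=.087).items():
    for r in bot.mark_of("wrist",n)[:1]: print(n,round(r["confidence"],2),np.round(r["uv"]),S(wrist(r["uv"],z,o)))
E
```

```text
6.05 stand [-0.0813  0.0142] z 0.0825 [179.6  -0.9  73.9] [ 0.  -0.1 -0.6]
6.3 stand [-0.0471  0.0143] z 0.082 [179.6  -1.3  74. ] [ 0.1 -0.6  0.4]
lid_blue_center 0.87 [316. 200.] [-0.0203  0.014 ]
```

View pics/w2.png

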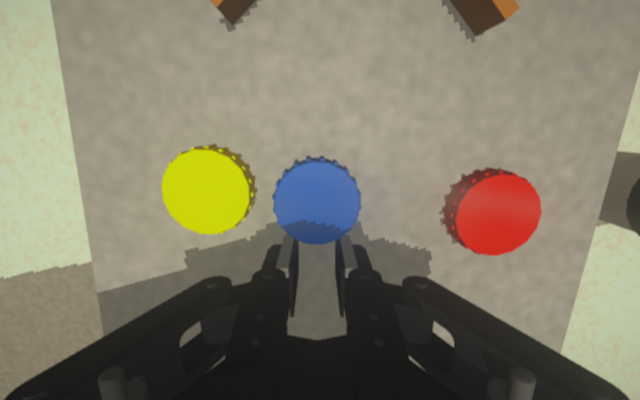

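```bash
python3 - <<'E'
from st import *
for uv in [(232,28),(474,40),(90,290),(575,330),(58,60),(622,150)]: print(uv,S(wrist(uv,.08)))
print(S(wrist((208,190),.094)),S(wrist((490,212),.094)))
E
```

```text
(232, 28) [0.0545 0.0515]
(474, 40) [ 0.0507 -0.0551]
(90, 290) [-0.0738  0.1357]
(575, 330) [-0.0982 -0.133 ]
(58, 60) [0.0409 0.1295]
(622, 150) [ 0.003  -0.1335]
[-0.0148  0.0628] [-0.0244 -0.0656]
```

```bash
python3 -m pendant '[[[1,0.25,0,0,-0.008,0.008,22],[1,0.25,0,0,-0.008,0.008,22],[1,0.25,0.03,0,-0.005,0.005,22]]]' >/dev/null; python3 st.py
python3 -m pendant '[[[1,0.2,0.03,0,-0.003,0,22],[1,0.15,0.03,0,-0.003,0,22]]]' >/dev/null; python3 st.py
python3 - <<'E'
from st import *
o=bot.get_obs();snap("wrist","w3")
for n,z in dict(gate=.08,slot=.006,lid_blue_center=.087).items():
    for r in bot.mark_of("wrist",n)[:1]: print(n,round(r["confidence"],2),np.round(r["uv"]),S(wrist(r["uv"],z,o)))
E
```

```text
6.75 stand [-0.0199  0.0068] z 0.0821 [179.6  -0.   72.6] [-0.6  0.3  0.6]
6.92 stand [0.0002 0.0025] z 0.0815 [179.6   0.4  72.5] [-0.1 -0.6  0.6]
gate 0.63 [323.  80.] [ 0.0813 -0.0026]
slot 0.64 [324.  28.] [ 0.1192 -0.0059]
lid_blue_center 0.62 [316. 200.] [0.0279 0.0015]
```

View pics/w3.png

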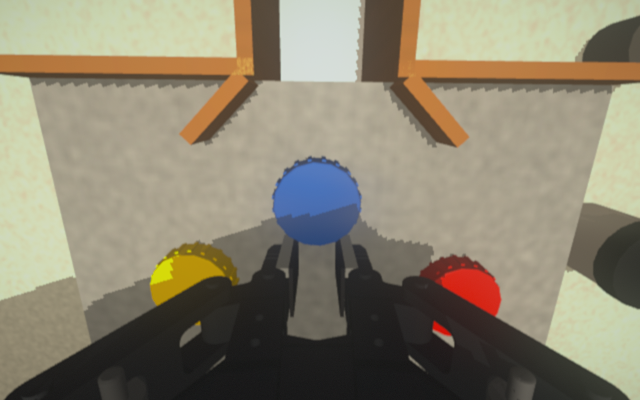

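```bash
python3 -m pendant '[[[1,0.12,0,0,0,0,22],[1,0.12,0,0,0,0,22],[1,0.1,0,0,0,0,22]]]' >/dev/null; python3 st.py
python3 -m pendant '[[[1,0,0,0,0,0,22],[1,0,0,0,0,0,22],[0.5,0,0,0,0,0,22]]]' >/dev/null; python3 st.py
python3 - <<'E'
from st import *
o=bot.get_obs();snap("wrist","w4")
for n,z in dict(gate=.08,slot=.006,lid_blue_center=.087).items():
    for r in bot.mark_of("wrist",n)[:1]: print(n,round(r["confidence"],2),np.round(r["uv"]),S(wrist(r["uv"],z,o)))
E
```

```text
7.37 stand [ 0.0296 -0.0012] z 0.0815 [179.6   0.4  72.4] [ 0.3 -0.2 -0.4]
7.62 stand [ 0.0584 -0.002 ] z 0.0813 [179.6   0.4  72.4] [-0.1 -0.7  0.1]
slot 0.68 [317. 124.] [ 0.1172 -0.0046]
lid_blue_center 0.98 [315. 200.] [ 0.086  -0.0025]
```

```bash
python3 -m pendant '[[[1,0,0,0,0,0,22],[0.7,0,0,0,0,0,22],[0,0,0,0,0,0,22]]]' >/dev/null; python3 st.py
python3 - <<'E'
from st import *
o=bot.get_obs();snap("wrist","w5")
for n,z in dict(slot=.006,lid_blue_center=.087).items():
    for r in bot.mark_of("wrist",n)[:1]: print(n,round(r["confidence"],2),np.round(r["uv"]),S(wrist(r["uv"],z,o)))
E
```

```text
8.07 stand [ 0.0744 -0.0024] z 0.0812 [179.6   0.4  72.3] [-0.8  0.6 -0.2]
lid_blue_center 0.66 [320. 140.] [ 0.1299 -0.006 ]
```

View pics/w5.png

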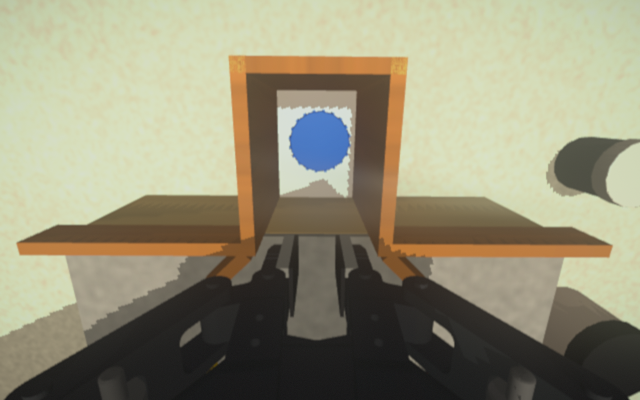

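```bash
python3 -m pendant '[[[-1,0,0,0,0,0,22],[0,0,-2,0,0,0,22],[0,0,-2.5,0,0,0,22],[0,0,-1,0,0,0.117,22],[0,0,0,0,0,0.117,22]]]' >/dev/null; python3 st.py
python3 -m pendant '[[[0,0,0,0,0,0.117,22],[0,0,0,0,0,0.117,22],[0,0,0,0,0,0.117,22],[0,0,0,0,0,0.117,22],[0,0,0,0,0,0.117,22]]]' >/dev/null; python3 st.py
python3 -m pendant '[[[-3.5,0.7,0,0,0,0.117,22],[-3.5,0.7,0,0,0,0,22],[-3.5,0.7,0,0,0,0,22],[-3.5,0.7,0,0,0,0,22],[0,0,0,0,0,0,22]]]' >/dev/null; python3 st.py
python3 - <<'E'
from st import *
o=bot.get_obs();snap("wrist","w6")
for n,z in dict(gate=.08,lid_yellow_center=.087,lid_red_center=.087).items():
    for r in bot.mark_of("wrist",n)[:1]: print(n,round(r["confidence"],2),np.round(r["uv"]),S(wrist(r["uv"],z,o)))
E
```

```text
8.63 stand [ 0.0593 -0.0005] z 0.1369 [179.7   0.5  58.6] [0.7 0.3 0.2]
9.05 stand [ 0.0544 -0.0013] z 0.1394 [1.794e+02 1.000e-01 2.330e+01] [ 0.4  0.1 -0.1]
9.47 stand [-0.0541  0.1034] z 0.136 [179.4   0.4  15.7] [ 1.7  0.5 -0. ]
gate 0.39 [328.  56.] [-0.0086  0.0131]
lid_yellow_center 0.74 [292. 136.] [-0.0145  0.0644]
```

```bash
python3 -m pendant '[[[0.5,-0.6,1.5,0.005,0,-0.01,22],[0.4,-0.6,1.8,0.005,0,-0.01,22],[0,0,0.8,0,0,0,22],[0,0,0.1,0,0,0,22]]]' >/dev/null; python3 st.py
python3 - <<'E'
from st import *
o=bot.get_obs();snap("wrist","w7")
for n,z in dict(lid_yellow_center=.087).items():
    for r in bot.mark_of("wrist",n)[:1]: print(n,round(r["confidence"],2),np.round(r["uv"]),S(wrist(r["uv"],z,o)))
    for r in bot.masks_of("wrist",n)[:1]: print(r["extent"])
E
```

```text
10.0 stand [-0.0336  0.0942] z 0.0935 [179.9   0.   17. ] [-1.1  0.1  1.2]
lid_yellow_center 0.86 [316. 181.] [-0.0155  0.0643]
[274.8, 136.0, 357.7, 224.7]
```

```bash
python3 -m pendant '[[[-0.1,0,0.6,0,0,0,22],[-0.1,0,0.35,0,0,0,22]]]' >/dev/null; python3 st.py
python3 -m pendant '[[[0.5,0,0.05,0,0,0,22],[1,0,0,0,0,0,22],[1,0,0,0,0,0,22],[1,0,0,0,0,0,22]]]' >/dev/null; python3 st.py
python3 - <<'E'
from st import *
o=bot.get_obs();snap("wrist","w8")
for n,z in dict(lid_yellow_center=.087).items():
    for r in bot.mark_of("wrist",n)[:1]: print(n,round(r["confidence"],2),np.round(r["uv"]),S(wrist(r["uv"],z,o)))
E
```

```text
10.32 stand [-0.0347  0.0943] z 0.0871 [179.9  -0.2  17. ] [ 0.   0.6 -0.3]
10.65 stand [-0.0149  0.0633] z 0.0874 [179.8  -0.3  16.9] [-0.2  0.3 -0.3]
lid_yellow_center 0.66 [315. 195.] [0.0005 0.0386]
```

```bash
python3 -m pendant '[[[1,0,0.1,0,0,-0.01,22],[1,0,0.1,0,0,-0.01,22],[1,0,0.1,0,0,0,22],[1,0,0.05,0,0,0,22]]]' >/dev/null; python3 st.py
python3 -m pendant '[[[0.8,0,0.05,0,0,0,22],[0.3,0,0.05,0,0,0,22]]]' >/dev/null; python3 st.py
python3 - <<'E'
from st import *
o=bot.get_obs();snap("wrist","w9")
for n,z in dict(lid_yellow_center=.087).items():
    for r in bot.mark_of("wrist",n)[:1]: print(n,round(r["confidence"],2),np.round(r["uv"]),S(wrist(r["uv"],z,o)))
E
```

```text
11.08 stand [0.009  0.0281] z 0.0837 [179.8  -0.2  18.1] [-1.1 -0.1  0.1]
11.25 stand [0.0167 0.0172] z 0.0821 [179.8  -0.2  18.1] [-1.2  0.6  0.9]
lid_yellow_center 0.68 [312. 198.] [ 0.0337 -0.0066]
```

```bash
python3 -m pendant '[[[-1.5,0,0,0,0,0,22],[0,0,-1.5,0,0,0,22],[0,0,-1.5,0,0,-0.119,22],[0,0,-0.5,0,0,-0.119,22],[0,0,0,0,0,-0.119,22]]]' >/dev/null; python3 st.py
python3 -m pendant '[[[0,0,0,0,0,-0.119,22],[0,0,0,0,0,-0.119,22],[0,0,0,0,0,-0.119,22],[0,0,0,0,0,-0.119,22],[0,0,0,0,0,-0.119,22]]]' >/dev/null; python3 st.py
python3 -m pendant '[[[-1,1.7,0,0,0,0,22],[-0.5,1.5,0,0,0,0,22],[0,0,0.1,0,0,0,22]]]' >/dev/null; python3 st.py
python3 - <<'E'
from st import *
o=bot.get_obs();snap("wrist","w10")
for n,z in dict(gate=.08,slot=.006,lid_yellow_center=.087,lid_red_center=.087).items():
    for r in bot.mark_of("wrist",n)[:1]: print(n,round(r["confidence"],2),np.round(r["uv"]),S(wrist(r["uv"],z,o)))
E
```

```text
11.77 stand [0.0063 0.0333] z 0.1169 [1.799e+02 1.000e-01 3.910e+01] [ 0.9 -0.4 -0.7]
12.18 stand [0.0051 0.0347] z 0.1188 [1.80e+02 1.00e-01 7.49e+01] [-0.1 -0.1  0.8]
12.43 stand [-0.0097  0.0027] z 0.1188 [1.799e+02 1.000e-01 7.550e+01] [-0.6 -0.2  0. ]
gate 0.84 [330.  70.] [ 0.0805 -0.0026]
lid_yellow_center 0.68 [336. 158.] [ 0.0327 -0.0075]
lid_red_center 0.72 [428. 251.] [-0.0245 -0.0688]
```

View pics/w10.png

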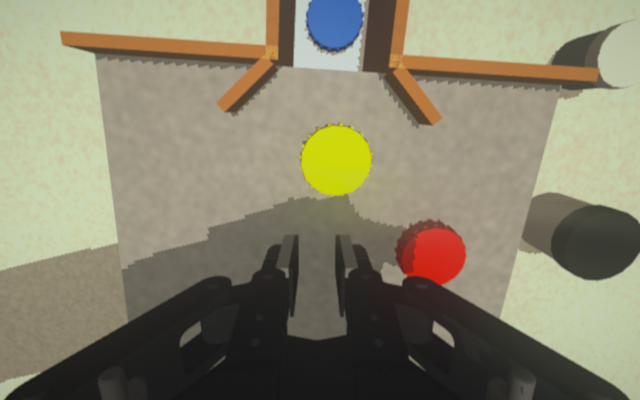

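```bash
python3 -m pendant '[[[0,0.5,0.8,0,0,0.026,22],[0,0.4,1.2,0,0,0.026,22],[0,0,1.0,0,0,0,22],[0,0,0.2,0,0,0,22]]]' >/dev/null; python3 st.py
```

```text
13.02 stand [-0.0078 -0.0043] z 0.0845 [1.799e+02 1.000e-01 7.220e+01] [-0.1 -0.1 -0.1]
```

```bash
python3 -m pendant '[[[0.7,0,0,0,0,0,22],[1,0,0,0,0,0,22],[1,0,0,0,0,0,22],[1,0,0,0,0,0,22],[1,0,0,0,0,0,22]]]' >/dev/null; python3 st.py
python3 - <<'E'
from st import *
o=bot.get_obs();snap("wrist","w11")
for n,z in dict(gate=.08,slot=.006,lid_yellow_center=.087).items():
    for r in bot.mark_of("wrist",n)[:1]: print(n,round(r["confidence"],2),np.round(r["uv"]),S(wrist(r["uv"],z,o)))
E
```

```text
13.43 stand [ 0.0421 -0.0045] z 0.0825 [-1.799e+02  1.000e-01  7.210e+01] [-0.2  0.   0.4]
gate 0.51 [316.  94.] [ 0.1177 -0.0068]
slot 0.17 [312. 256.] [-0.0011 -0.0003]
lid_yellow_center 0.89 [316. 200.] [ 0.0694 -0.0053]
```

```bash
python3 -m pendant '[[[1,-0.05,0,0,0,0,22],[1,-0.05,0,0,0,0,22],[0.9,-0.05,0,0,0,0,22],[0.3,0,0,0,0,0,22],[0,0,0,0,0,0,22]]]' >/dev/null; python3 st.py
python3 - <<'E'
from st import *
o=bot.get_obs();snap("wrist","w12")
for n,z in dict(lid_yellow_center=.02,lid_blue_center=.013).items():
    for r in bot.mark_of("wrist",n)[:1]: print(n,round(r["confidence"],2),np.round(r["uv"]),S(wrist(r["uv"],z,o)))
E
```

```text
14.05 stand [ 0.0759 -0.0038] z 0.0828 [-1.80e+02  1.00e-01  7.21e+01] [-0.1  0.1 -0.1]
lid_yellow_center 0.75 [314. 186.] [ 0.0934 -0.0032]
lid_blue_center 0.61 [318. 142.] [ 0.1231 -0.0069]
```

View pics/w12.png

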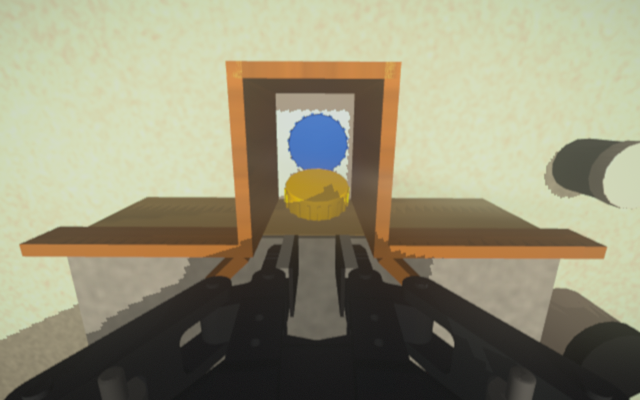

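```bash
python3 -m pendant '[[[-1,0,0,0,0,0,22],[0,0,-2,0,0,0,22],[0,0,-2.5,0,0,0,22],[0,0,-1,0,0,-0.114,22],[0,0,0,0,0,-0.114,22]]]' >/dev/null; python3 st.py
python3 -m pendant '[[[0,0,0,0,0,-0.114,22],[0,0,0,0,0,-0.114,22],[0,0,0,0,0,-0.114,22],[0,0,0,0,0,-0.114,22],[0,0,0,0,0,-0.114,22]]]' >/dev/null; python3 st.py
python3 -m pendant '[[[-3.5,-0.55,0,0,0,-0.08,22],[-3.5,-0.55,0,0,0,0,22],[-3.5,-0.55,0,0,0,0,22],[-3.3,-0.55,0,0,0,0,22],[0,0,0,0,0,0,22]]]' >/dev/null; python3 st.py
python3 - <<'E'
from st import *
o=bot.get_obs();snap("wrist","w13")
for n,z in dict(lid_red_center=.087).items():
    for r in bot.mark_of("wrist",n)[:1]: print(n,round(r["confidence"],2),np.round(r["uv"]),S(wrist(r["uv"],z,o)))
E
```

```text
14.62 stand [ 0.06   -0.0024] z 0.1383 [-179.7    0.2   85.2] [ 0.5 -0.  -0.1]
15.03 stand [ 0.0545 -0.0033] z 0.1408 [-1.797e+02  1.000e-01  1.193e+02] [-0. -1. -0.]
15.45 stand [-0.0598 -0.096 ] z 0.1421 [-179.7    0.2  124.8] [1.  0.1 0.6]
lid_red_center 0.66 [332. 150.] [-0.0249 -0.0676]
```

```bash
python3 -m pendant '[[[0,0.5,1.5,0,0,0.01,22],[0,0.4,1.8,0,0,0,22],[0,0,1.0,0,0,0,22],[0,0,0.3,0,0,0,22]]]' >/dev/null; python3 st.py
python3 - <<'E'
from st import *
o=bot.get_obs();snap("wrist","w14")
for n,z in dict(lid_red_center=.087).items():
    for r in bot.mark_of("wrist",n)[:1]: print(n,round(r["confidence"],2),np.round(r["uv"]),S(wrist(r["uv"],z,o)))
E
```

```text
15.88 stand [-0.0497 -0.098 ] z 0.097 [-1.799e+02  1.000e-01  1.242e+02] [ 0.1  0.4 -0.3]
lid_red_center 0.8 [318. 173.] [-0.0257 -0.0692]
```

```bash
python3 -m pendant '[[[0,0,0.7,0,0,0,22],[-0.1,0,0.45,0,0,0,22]]]' >/dev/null; python3 st.py
python3 -m pendant '[[[0.7,0,0.1,0,0,0,22],[1,0,0.05,0,0,0,22],[1,0,0,0,0,0,22],[1,0,0,0,0,0,22],[1,0,0,0,0,0,22]]]' >/dev/null; python3 st.py
python3 - <<'E'
from st import *
o=bot.get_obs();snap("wrist","w15")
for n,z in dict(lid_red_center=.087).items():
    for r in bot.mark_of("wrist",n)[:1]: print(n,round(r["confidence"],2),np.round(r["uv"]),S(wrist(r["uv"],z,o)))
E
```

```text
16.15 stand [-0.0497 -0.0993] z 0.0886 [180.    0.3 124.3] [-0.  -1.  -0.2]
16.57 stand [-0.0182 -0.0605] z 0.0869 [179.9   0.3 124.2] [ 0.5 -0.2  0.5]
```

```bash
python3 - <<'E'
from st import *
im=cv2.imread("pics/w15.png").astype(int);m=(im[...,2]>110)&(im[...,1]<80)&(im[...,0]<80)
v,u=np.nonzero(m);print(len(u),u.mean(),v.mean(),u.min(),u.max(),v.min(),v.max(),S(wrist((u.mean(),v.mean()),.092)))
E
```

```text
4757 312.15492957746477 200.91402144208536 274 464 63 240 [-0.0028 -0.0376]
```

```bash
python3 -m pendant '[[[1,0,0.05,0,0,0.01,22],[1,0,0.05,0,0,0.01,22],[1,0,0.05,0,0,0,22],[0.9,0,0.05,0,0,0,22],[0.3,0,0.05,0,0,0,22]]]' >/dev/null; python3 st.py
python3 - <<'E'
from st import *
o=bot.get_obs();snap("wrist","w16")
for n,z in dict(lid_red_center=.087).items():
    for r in bot.mark_of("wrist",n)[:1]: print(n,round(r["confidence"],2),np.round(r["uv"]),S(wrist(r["uv"],z,o)))
E
```

```text
17.08 stand [ 0.0119 -0.0254] z 0.085 [179.9   0.4 123. ] [0.7 0.  0.2]
lid_red_center 0.65 [317. 196.] [ 0.03   -0.0034]
```

```bash
python3 -m pendant '[[[-1.5,0,0,0,0,0,22],[0,0,-1.5,0,0,0,22],[0,0,-1.5,0,0,0.11,22],[0,0,-0.5,0,0,0.11,22],[0,0,0,0,0,0.11,22]]]' >/dev/null; python3 st.py
python3 -m pendant '[[[0,0,0,0,0,0.11,22],[0,0,0,0,0,0.11,22],[0,0,0,0,0,0.11,22],[0,0,0,0,0,0.11,22],[0,0,0,0,0,0.11,22]]]' >/dev/null; python3 st.py
python3 -m pendant '[[[-0.9,-1.7,0,0,0,0,22],[-0.5,-1.5,0,0,0,0,22],[0,0,0.1,0,0,0,22]]]' >/dev/null; python3 st.py
python3 - <<'E'
from st import *
o=bot.get_obs();snap("wrist","w17")
for n,z in dict(gate=.08,lid_red_center=.087).items():
    for r in bot.mark_of("wrist",n)[:1]: print(n,round(r["confidence"],2),np.round(r["uv"]),S(wrist(r["uv"],z,o)))
E
```

```text
17.6 stand [-0.0013 -0.0401] z 0.1203 [179.8   0.3 103.6] [ 0.6 -0.2  0.9]
18.02 stand [-0.0058 -0.0455] z 0.1208 [179.5   0.2  70.3] [-0.4  0.4 -0.1]
18.27 stand [-0.0207 -0.015 ] z 0.1186 [179.5   0.2  69.7] [-0.1 -0.1  0. ]
gate 0.91 [276.  49.] [ 0.0812 -0.0011]
lid_red_center 0.93 [289. 145.] [ 0.0298 -0.0037]
```

```bash
python3 -m pendant '[[[0.3,-0.5,0.8,0.005,0,-0.025,22],[0.2,-0.5,1.2,0,0,-0.02,22],[0,0,0.9,0,0,0,22],[0,0,0.2,0,0,0,22]]]' >/dev/null; python3 st.py
python3 - <<'E'
from st import *
o=bot.get_obs();snap("wrist","w18")
for n,z in dict(gate=.08,lid_red_center=.087).items():
    for r in bot.mark_of("wrist",n)[:1]: print(n,round(r["confidence"],2),np.round(r["uv"]),S(wrist(r["uv"],z,o)))
E
```

```text
18.75 stand [-0.0135 -0.0095] z 0.0853 [179.7   0.2  72.6] [-1.  -0.5 -0.6]
gate 0.79 [299.  52.] [ 0.0799 -0.0038]
lid_red_center 0.69 [301. 165.] [ 0.03   -0.0037]
```

```bash
python3 -m pendant '[[[0,-0.4,0,0,0,0,22],[0,-0.2,0,0,0,0,22]]]' >/dev/null; python3 st.py
python3 -m pendant '[[[0.8,0,0,0,0,0,22],[1,0,0,0,0,0,22],[1,0,0,0,0,0,22],[1,0,0,0,0,0,22],[1,0,0,0,0,0,22]]]' >/dev/null; python3 st.py
python3 - <<'E'
from st import *
o=bot.get_obs();snap("wrist","w19")
for n,z in dict(gate=.08,lid_red_center=.087).items():
    for r in bot.mark_of("wrist",n)[:1]: print(n,round(r["confidence"],2),np.round(r["uv"]),S(wrist(r["uv"],z,o)))
E
```

```text
19.07 stand [-0.0133 -0.0044] z 0.0876 [179.6   0.2  72.5] [0.  0.2 0.5]
19.48 stand [ 0.0381 -0.0058] z 0.0895 [1.794e+02 1.000e-01 7.240e+01] [ 0.4 -0.4  0.2]
gate 0.92 [308. 168.] [ 0.0785 -0.003 ]
lid_red_center 0.67 [316. 197.] [ 0.0647 -0.007 ]
```

```bash
python3 -m pendant '[[[0.8,-0.15,0.3,0,0,0,22],[1,-0.15,0.2,0,0,0,22],[1,-0.1,0.1,0,0,0,22],[0.5,0,0.05,0,0,0,22],[0.2,0,0,0,0,0,22]]]' >/dev/null; python3 st.py
python3 -m pendant '[[[0,0,0,0,0,0,22],[0,0,0,0,0,0,22]]]' >/dev/null; python3 st.py
python3 - <<'E'
from st import *
snap("wrist","w20")
E
```

```text
20.05 stand [ 0.0756 -0.0018] z 0.0815 [179.5   0.2  72.4] [ 0.  -0.5  0.3]
20.22 stand [ 0.0765 -0.0016] z 0.0812 [179.5   0.2  72.5] [ 0.1 -0.2  0.3]
```

View pics/w20.png

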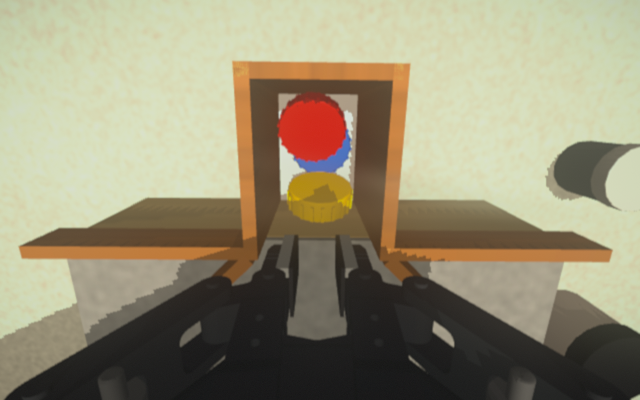

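All three lids (blue, yellow, red at rows about 150, 195, 130) are inside the slot. Next I withdraw and check the bystanders from above.

```bash
python3 -m pendant '[[[-1,0,0,0,0,0,22],[0,0,-2.5,0,0,0,22],[0,0,-3,0,0,0,22],[0,0,-4,0,0,0,22],[0,0,-4,0,0,0,22]]]' >/dev/null
python3 -m pendant '[[[-4,0,-1,0,0,0,22],[-4,0,0,0,0,0,22],[-4,0,0,0,0,0,22],[-4,0,0,0,0,0,22],[0,0,0,0,0,0,22]]]' >/dev/null; python3 st.py
python3 - <<'E'
from st import *
im=snap("top","t1");a=cv2.imread("pics/top0.png");b=im[:,:,::-1]
c=np.hstack([a[120:300,140:400],b[120:300,140:400]]);cv2.imwrite("pics/cmp.png",cv2.resize(c,None,fx=1.5,fy=1.5,interpolation=cv2.INTER_CUBIC))
for n,z in dict(pot_green_center=.1025,pot_brown_center=.1025,pot_grey_center=.0225,pot_white_center=.03,tub_ochre_center=.05,spatula=0).items():
    for r in bot.mark_of("top",n)[:1]: print(n,np.round(r["uv"]))
E
```

```text
21.1 stand [-0.1057  0.005 ] z 0.2339 [179.4   0.4  72.6] [ 0.4 -0.3  0.5]
pot_grey_center [294. 141.]
tub_ochre_center [485. 238.]
spatula [172. 211.]
```

View pics/cmp.png

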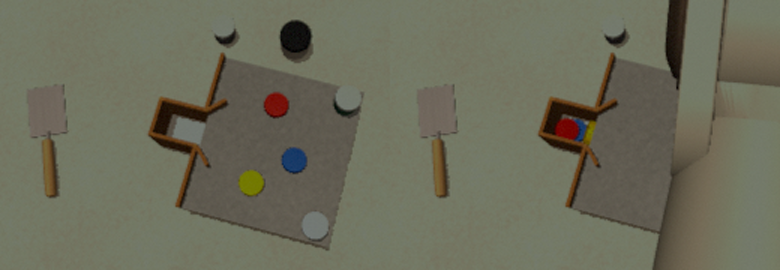

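```bash
python3 - <<'E'
from st import *
for cam in("wrist","scene"):
    o=bot.get_obs();snap(cam,"f_"+cam)
    for n,z in dict(pot_green_center=.1025,pot_brown_center=.1025,pot_white_center=.03,lid_red_center=.03).items():
        for r in bot.mark_of(cam,n)[:1]: print(cam,n,round(r["confidence"],2),np.round(r["uv"]),(wrist(r["uv"],z,o) if cam=="wrist" else toplane(cam,r["uv"],z)).round(3))
E
```

```text
wrist pot_green_center 0.87 [421. 223.] [ 0.609 -0.145  0.102]
wrist pot_brown_center 0.83 [205. 217.] [ 0.413 -0.078  0.102]
wrist pot_white_center 0.57 [509. 106.] [ 0.747 -0.074  0.03 ]
scene pot_green_center 0.86 [292. 231.] [ 0.615 -0.137  0.103]
scene pot_brown_center 0.76 [250. 177.] [ 0.417 -0.076  0.103]
scene pot_white_center 0.97 [346. 254.] [ 0.741 -0.072  0.03 ]
scene lid_red_center 0.61 [349. 175.] [0.593 0.143 0.03 ]
```

View pics/f_wrist.png

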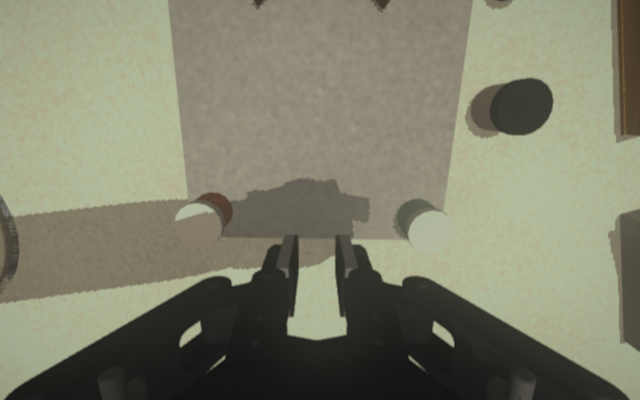

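The deck is empty and both deck pots stand where they were, at (204,217) and (422,223). The white pot is at (521,107) and the arm is clear of everything.

```bash
python3 -c "
from workcell import bot
print(bot.get_obs()['time'],bot.job_done())"
```

```text
the job is handed in; nothing more can be done
21.95 None
```

I swept all three lids through the gate into the slot in the order asked: blue, then yellow, then red. I handed the job in at 21.95 s, inside the 64 s limit. The tool pushed with two partly closed fingertips that cradled each lid. Nothing was picked up.

- **Lids:** the last wrist and top pictures show all three inside the slot and the deck empty. Blue lay flat when it dropped. Yellow leans against the near wall, and red overlaps blue.
- **Bystanders:** the green, brown and white pots measured within about 8 mm of their first positions from the same camera, which I take as measurement scatter. The grey pot, tub and spatula marks moved 2–6 pixels in the top picture. The side-by-side picture shows the grey pot and spatula unchanged; the tub lies outside that crop, so only its mark was compared.
- **Forces:** the wrist readings I printed stayed within a few N, and the arm was raised clear of everything at the end.
- **Checks that failed or disagreed:**
  - In the final top picture the arm hid the two deck pots and the white pot, so I checked those with the wrist and scene cameras.
  - The detector missed the red lid once during its sweep, so I located it by colour.
  - The gate detections scattered by several mm along the sweep, with one plainly wrong. I judged the gate from the views taken close to it.

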